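# Wedge the rocking block heater steady

### The job

The block heater rocks because the levelling foot at its far left corner has seized too short. With the fingertips push the orange wedge along the bench, thin end first, in under that foot until it is just snug, then press down on the top of the heater over that corner with about 10 N to feel that it no longer rocks; if it still dips, push the wedge a little further and press again. Do not pick up the wedge, shove the heater aside or disturb the other things, and leave the heater standing level on its wedge with the hand clear.

Things in the scene. Friction and masses are not known exactly. Their poses are not given: they have to be found in the camera images.
- heater: White dry-block heater, loose, 2.7 to 4 kg, 200 (its x) by 170 mm (its y). Origin: at bench level under its middle, z up. Case from 22 to 88 mm above the bench; tubes in the block on top (x -40 to 60, y -50 to 30 mm) reach 102 mm. Control strip along the -x edge of the top. Domed rubber feet at x +-82, y +-68 mm: three stand on the bench, the one at (+82, +68), far left seen from the robot, is short.
- foot (a point): Centre of the short foot's black rubber dome (radius 12 mm, so its lowest point is 12 mm lower). The foot is seized and hangs 4 to 8.5 mm clear of the bench while the heater stands level on the other three.
- corner (a point): Point on the heater's flat top straight above the short foot, 88 mm above the bench: the place to press. Unwedged, some 4 to 7 N here tips the case by 0.04 to 0.08 rad till the foot lands; let go, it tips back. Flat round it: 15 mm to the outer edges, 20 mm (towards -x) and 38 mm (towards -y) to the tubes.
- wedge: Orange plastic wedge, loose, 70 g, lying flat left (+y) of the heater. 125 mm long (its x, pointing to the thin end), 40 mm wide (its y), rising evenly from 2 mm at the thin end to 18 mm at the heel. Origin: centre of the underside, z up. Starts 15 to 65 mm from the case, its x within 0.25 rad of the heater's -y, up to 30 mm out of line with the short foot.
- heel (a point): Middle of the wedge's upright heel face (40 mm wide, 18 mm high), 9 mm above the bench: the place to push. The wedge slides at under 1 N; once it meets the foot the push rises to about 5 N within 5 mm as it takes weight. From about 8 N the heater is shoved along. It stays put by friction when let go.
- ramp (a point): Middle of the wedge's sloping top face, 10 mm above the bench; its z is square to the slope, its x runs down the slope to the thin end. The foot rests on the wedge when foot lies 12 mm off this face along that z.
- rack_red: Red tube rack, loose, 64 x 134 x 40 mm (about 49 high with tubes), on the robot's side of the wedge. Origin: centre of the underside. A bystander.
- rack_purple: Purple tube rack, loose, 78 x 120 x 40 mm, to the robot's right. Origin: centre of the underside. A bystander.
- bottle_white: White reagent bottle, loose, 56 mm across, 115 mm high, to the right of the heater. Origin: centre of the underside. A bystander.
- bottle_amber: Small amber bottle, loose, 46 mm across, 85 mm high, to the right of the heater. Origin: centre of the underside. A bystander.
- beaker: Clear empty beaker, loose, 74 mm across, 95 mm high, to the robot's right. Origin: centre of the underside. A bystander.
- timer: Flat white bench timer, loose, 66 x 66 x 16 mm, beyond the heater. Origin: centre of the underside. A bystander.
- pipette: Grey hand pipette lying on the bench, loose, about 260 mm long, 28 mm thick, beyond the wedge. Origin: centre of the underside. A bystander.
- tip_box: Blue pipette-tip box, loose, 83 x 121 x 75 mm, to the robot's left. Origin: centre of the underside. A bystander.
There are look-alikes about, which are no part of the job. Several things have the shape of the wedge; the one meant has the colours described above.

How it is judged:
On the way, in this order (a step that is already met when the one before it is completed fails the run):
1. the wedge has been pushed in under the short foot until it meets it, within 1.5 mm (z of foot in the frame of ramp between 0.009 and 0.0135 m and y of foot in the frame of ramp between -0.018 and 0.018 m and x of foot in the frame of ramp between -0.062 and 0.062 m), for 0.1 s.
2. the fingers press down on the heater with more than 6 N so that the wedged foot carries more than 2.5 N, and the heater does not dip (tilt under 0.014 rad) (all of step 1 and contact force between the fingers and heater above 6 N and contact force between heater and wedge above 2.5 N and angle between heater's own z axis and vertical below 0.014 rad), for 0.25 s.
At the end, for the whole second after the job is handed in: The wedge lies on the bench under the short foot with its slope within 1.5 mm of the foot, the heater stands level within 0.014 rad (0.8 degrees), that corner less than 12 mm from where it was, and both are at rest (all of step 1 and angle between heater's own z axis and vertical below 0.014 rad and height (world z) of wedge below 0.003 m and distance of corner from where it was at the start of the episode below 0.012 m and linear speed of each of heater, wedge below 0.01 m/s); the robot touches nothing.
It fails at once if the wedge is lifted off the bench (more than 12 mm) or tipped over (height (world z) of wedge above 0.012 m or angle between wedge's own z axis and vertical above 0.35 rad).
It fails at once if the heater is shoved more than 25 mm or tipped by more than 0.15 rad (distance of heater from where it was at the start of the episode above 0.025 m or angle between heater's own z axis and vertical above 0.15 rad).
It fails at once if the heater is struck or pressed harder than 80 N (contact force between the fingers and heater above 80 N).
It fails at once if a bystander is moved more than 25 mm or knocked over (distance of any of rack_red, rack_purple, bottle_white, bottle_amber, beaker, timer, pipette, tip_box from where it was at the start of the episode above 0.025 m).
It also fails if it takes over 54 s, if anything falls off the work surface, if the arm or the gripper's body presses on something with over 40 N, if the wrist force passes 120 N, or if a joint passes its speed limit or range.

### The arm

A 6-joint arm with a two-finger parallel gripper is mounted at the origin on the work surface. World frame = base frame: x ahead of the robot, y to its left, z up, the work surface at z = 0. Lengths are in m, angles in rad, forces in N, time in s.
With the tool pointing down it reaches from about 0.375 to 0.975 m from the base axis. Payload 3.8 kg.
Tool frame: the origin (TCP) lies at the very end of the fingers, on their centre line; the grasp point (between the pads) lies 19 mm behind it; z points along the fingers, y is the direction in which the jaws open and shut (so a half turn about z gives the same grasp; the last joint's range is limited). The gripper opens to 85 mm and grips with 20 to 120 N. Pads are 22 mm wide; open, the fingers measure 114 mm over their backs; the gripper's body (76 mm by 85 mm) begins 54 mm behind the grasp point. The pads swing forward as they close: fully open they stand 13 mm farther back than shut.
Start: joints at [-1.311, 0.264, 1.604, -0, 1.274, -0.037], TCP at [0.197, -0.645, 0.231] pointing down, gripper open.
Joint ranges: [-2.63, 2.63], [-0.94, 2.18], [0.31, 2.57], [-1.31, 4.45], [0, 2.66], [-2.55, 2.55]. Speed limits (rad/s): [2.57, 2.57, 3.14, 3.14, 3.14, 3.14].

### API

Orientations are given as a rotation vector (axis times angle).
In Python, from workcell import bot, viewer, finish_job gives the robot as it stands.
- The arm moves only by the tool servo_tool, never from a script. Its argument "plan" is a list that holds one entry, the list of rows, each a list of 6 numbers: the shift along the tool's x, y, z in cm, then the turn, a rotation vector about the tool's x, y, z in degrees. A call has 1 to 20 rows; each row is the pose to reach, as a shift and turn from the pose measured when the call began, along the tool's axes at that moment; what a row does not reach only later rows make up. A row lasts 1/12 s, in which the tool goes at most 41.7 mm and 7.16 degrees, less where a joint would pass 70% of its speed; a pose out of reach is approached as far as the arm can. A call with a gripper value outside its range is refused whole. "claw" is the finger opening in cm, from 0 to 8.54, set as the call begins (left out, the last holds). The fingers move at their own pace and stop on an object; "grip_force" is the grip in N (left out, the last holds). Time passes only in rows, so rows that repeat a pose let the fingers close. It gives the time, the measured TCP pose, the force and the opening at its end, in the units of the state.
- bot.read_state(): the state, without advancing time (a new reading comes with each control period).
- viewer.read_camera(name): name is "side" or "top" or "wrist"; returns a dict with "color" (480x640x3 uint8, red, green, blue), "fx", "fy", "cx", "cy" (pixels), "k1" (the pictures are not rectified: a ray, as slopes to the right and down, at radius r is drawn at 1 + k1 r^2 times it, then the intrinsics apply), "eye" and "rotation" of the camera in the world; the wrist camera has in their place "T_tool_cam" (4x4, takes a point from camera to tool coordinates, whose origin is the TCP and whose axes are the flange's). Camera axes: x right, y down, z forward; pixel columns grow to the right and rows downward; lengths in m; the calibration is good to about 2 mm. A picture is of the moment at which its call begins: read the wrist's pose just before it. There is no depth.
- finish_job(): hands the job in, once; it reports no verdict.
The state is a dict: "time": time; "q": joint angles; "joint_vel": joint speeds; "joint_torque": joint torques, N m; "tool_pos": TCP position; "tcp_rot": TCP orientation; "wrist_force": force on the tool from outside, world axes, zero at the start; "torque": the same for the moment, N m; "width": opening from 0.0 (shut) to 1.0 (fully open).
Only numpy, scipy, OpenCV 4.12 (cv2) and the standard library are available. Lean on these libraries where they do the work, as an engineer would, in place of code of your own. Each camera call takes 0.05 s, during which the arm holds its last target.

## Working session

There is one attempt and no reset: what is moved stays moved. The work goes in short steps, Python scripts to look and compute and a tool call to move; the robot and the scene stay as the last step left them, time stands still between calls to the robot, and variables do not carry over. Pictures are saved under pics/ and viewed, and the job is handed in when it is done.

Besides the shell and the picture viewer there is one more tool, called after "Request:" as name([rows], argument=value, ...), one row to a line, values as JSON. servo_tool: Moves the arm, as the interface text tells. Its arguments: {"type":"object","properties":{"plan":{"type":"array"},"claw":{"type":"number"},"grip_force":{"type":"number"}},"required":["plan"]}

```bash
mkdir -p pics; ls
python3 - <<'E'
from workcell import bot, viewer
import cv2, pickle
s=bot.read_state(); print(s)
d={}
for n in("top","side"):
    c=viewer.read_camera(n); d[n]=c
    cv2.imwrite(f"pics/{n}0.png",c["color"][:,:,::-1])
    print(n,{k:v for k,v in c.items() if k!="color"})
pickle.dump(d,open("c0.pkl","wb"))
E
```

```text
pics
{'time': 0.0, 'q': array([-1.31089253e+00,  2.64753060e-01,  1.60538194e+00,  2.43457893e-05,
        1.27365681e+00, -3.69028002e-02]), 'joint_vel': array([-0.00104757, -0.00089729,  0.00019133,  0.00104762,  0.0004282 ,
        0.0003087 ]), 'joint_torque': array([-2.06426936e-03, -5.15112662e+01, -3.67315507e+01,  1.76541994e-04,
        1.31228281e-02,  1.74099728e-05]), 'tool_pos': array([ 0.19723494, -0.64478857,  0.22995777]), 'tcp_rot': array([-3.10489920e+00, -4.64178646e-01,  3.47804410e-04]), 'wrist_force': array([-0.56416917, -1.03487098,  0.14872864]), 'torque': array([-0.0100129 ,  0.00792681, -0.03764518]), 'width': 1.0037260095388167}
top {'fx': 580.8160082202929, 'fy': 580.8160082202929, 'cx': 316.20265869998275, 'cy': 241.403344157991, 'k1': -0.026583666956904024, 'eye': array([ 0.38647281, -0.07935811,  1.66956808]), 'rotation': array([-2.12087933,  2.1765257 , -0.11686078])}
side {'fx': 462.02130462743804, 'fy': 462.02130462743804, 'cx': 323.9938476391702, 'cy': 243.94190073674338, 'k1': -0.07226681988790368, 'eye': array([ 0.11974237, -0.92738303,  0.97595446]), 'rotation': array([-2.24533147,  0.57620513, -0.25691863])}
```

View pics/top0.png

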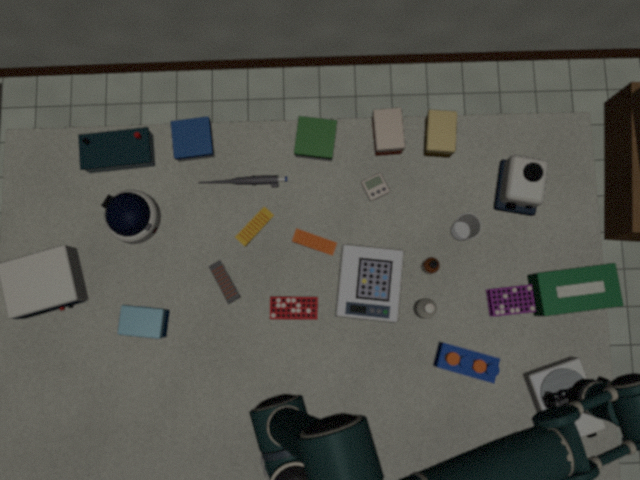

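View pics/side0.png

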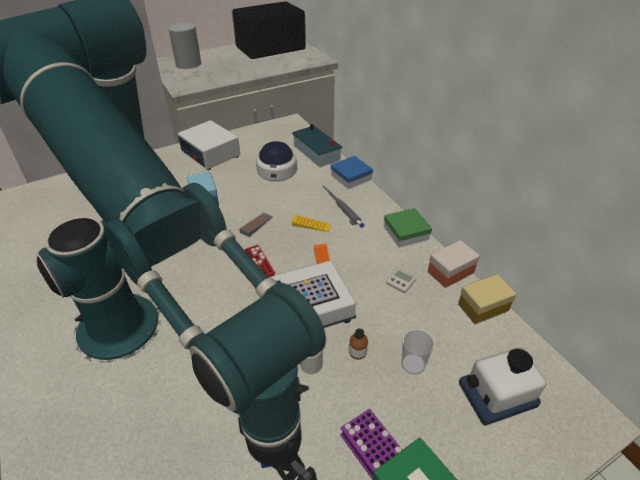

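In the top view there are three wedge-shaped things: yellow at (254,227), grey-brown at (225,281) and plain orange at (314,242). The orange one fits, both by colour and because it lies left of the heater (370,283) pointing at it. I'll confirm that in a crop and measure.

```bash
cat > h.py <<'E'
import numpy as np, cv2
from scipy.spatial.transform import Rotation as R
def rays(c,px,T=None):
    px=np.atleast_2d(np.float64(px)); d=np.array([c['k1'],0,0,0,0.])
    K=np.array([[c['fx'],0,c['cx']],[0,c['fy'],c['cy']],[0,0,1]])
    # r^2-scaling model == OpenCV k1
    u=cv2.undistortPoints(px.reshape(-1,1,2),K,d).reshape(-1,2)
    v=np.c_[u,np.ones(len(u))]
    if T is None: Rm=R.from_rotvec(c['rotation']).as_matrix() if np.size(c['rotation'])==3 else np.array(c['rotation']); e=np.array(c['eye'])
    else: Rm=T[:3,:3]; e=T[:3,3]
    return e, v@Rm.T
def onplane(c,px,z,T=None):
    e,v=rays(c,px,T); z=np.broadcast_to(z,len(v)); return e+v*((z-e[2])/v[:,2])[:,None]
def proj(c,P,T=None):
    K=np.array([[c['fx'],0,c['cx']],[0,c['fy'],c['cy']],[0,0,1]])
    if T is None: Rm=R.from_rotvec(c['rotation']).as_matrix(); e=np.array(c['eye'])
    else: Rm=T[:3,:3]; e=T[:3,3]
    return cv2.projectPoints(np.float64(P).reshape(-1,1,3),cv2.Rodrigues(Rm.T)[0],-Rm.T@e,K,np.array([c['k1'],0,0,0,0.]))[0].reshape(-1,2)
def tcw(c,s):
    T=np.eye(4); T[:3,:3]=R.from_rotvec(s['tcp_rot']).as_matrix(); T[:3,3]=s['tool_pos']; return T@np.array(c['T_tool_cam'])
def crop(img,x0,x1,y0,y1,f,name):
    cv2.imwrite(name,cv2.resize(img[y0:y1,x0:x1,::-1],None,fx=f,fy=f,interpolation=cv2.INTER_CUBIC))
E
python3 - <<'E'
from h import *
import pickle
d=pickle.load(open("c0.pkl","rb")); c=d['top']; im=c['color']
crop(im,200,420,190,340,3.6,"pics/crop0.png")
hsv=cv2.cvtColor(im,cv2.COLOR_RGB2HSV)
m=cv2.inRange(hsv,(5,150,110),(16,255,255)); 
n,l,st,ce=cv2.connectedComponentsWithStats(m)
for i in range(1,n):
    if st[i,4]>30: print(st[i],ce[i])
print(hsv[242,314],hsv[250,345],hsv[315,345])
i=np.argmax([st[i,4] if abs(ce[i]-[314,242]).sum()<20 and i>0 else 0 for i in range(n)])
cn=max(cv2.findContours((l==i).astype(np.uint8),0,1)[0],key=cv2.contourArea)
r=cv2.minAreaRect(cn);print(r); b=cv2.boxPoints(r); print(b); print(onplane(c,b,0.01))
m=cv2.inRange(hsv,(0,0,120),(179,60,255)); n,l,st,ce=cv2.connectedComponentsWithStats(m)
print(im[300,345],im[300,330])
E
```

```text
[293 230  43  24 510] [313.89019608 241.51568627]
[448 353  11  11  94] [452.90425532 358.36170213]
[474 361  12  11  97] [479.46391753 365.91752577]
[ 11 176 123] [ 30   4 126] [ 30   4 119]
((314.0, 241.5), (41.42583465576172, 12.33288288116455), 18.43494987487793)
[[292.4     240.8    ]
 [296.30002 229.09999]
 [335.6     242.2    ]
 [331.69998 253.90001]]
[[ 0.59947912  0.0143254   0.01      ]
 [ 0.63325098  0.00237901  0.01      ]
 [ 0.59205007 -0.10999933  0.01      ]
 [ 0.55851494 -0.09783196  0.01      ]]
[125 126 126] [100  97  90]
```

View pics/crop0.png

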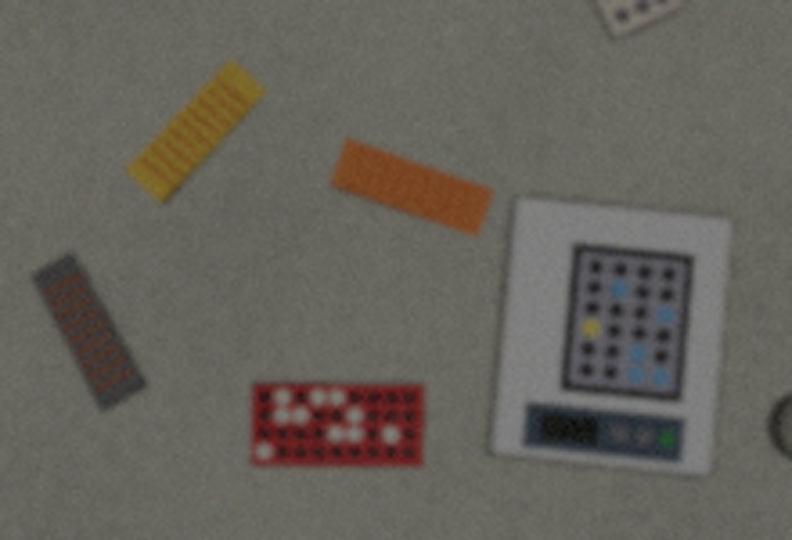

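The crop confirms plain orange, unstriped. Its heel is at crop (340,162) and its thin end at (485,210). The heater is to its right, with the control strip at the near edge. Next, coarse poses.

Run:
```python
from h import *
import pickle
d=pickle.load(open("c0.pkl","rb")); c=d['top']; im=c['color']
q=np.array([[515,197],[733,217],[710,473],[490,452]])/3.6+[200,190]
P=onplane(c,q,0.088); print(P.round(4))
o=P.mean(0); ex=(P[0]+P[1]-P[2]-P[3]); th=np.arctan2(ex[1],ex[0]); print(o,th, np.linalg.norm(P[0]-P[3]),np.linalg.norm(P[0]-P[1]))
f=o[:2]+np.array([[np.cos(th),-np.sin(th)],[np.sin(th),np.cos(th)]])@[.082,.068]; print("foot",f)
w=viewer=None
from workcell import bot, viewer
s=bot.read_state(); wc=viewer.read_camera("wrist"); print(wc['T_tool_cam'],wc['fx'],wc['k1']); 
print(R.from_rotvec(s['tcp_rot']).as_matrix())
cv2.imwrite("pics/w0.png",wc['color'][:,:,::-1])
```

```text
[[ 0.5749 -0.1288  0.088 ]
 [ 0.5551 -0.2937  0.088 ]
 [ 0.363  -0.2683  0.088 ]
 [ 0.3828 -0.1042  0.088 ]]
[ 0.46894121 -0.19874084  0.088     ] -0.1294897553493916 0.19367386550575555 0.16612324675686832
foot [ 0.55903542 -0.14189866]
[[ 7.17993387e-04 -9.51191533e-01 -3.08600311e-01  7.97983564e-02]
 [ 9.99999701e-01  5.94827077e-04  4.93190342e-04  4.65022903e-05]
 [-2.85554657e-04 -3.08600573e-01  9.51191676e-01 -1.42325390e-01]
 [ 0.00000000e+00  0.00000000e+00  0.00000000e+00  1.00000000e+00]] 355.02039750305704 -0.06758038197220326
[[ 9.56277124e-01  2.92461578e-01 -5.36584161e-04]
 [ 2.92462060e-01 -9.56274973e-01  2.02974174e-03]
 [ 8.04994692e-05 -2.09792610e-03 -9.99997796e-01]]
```

View pics/w0.png

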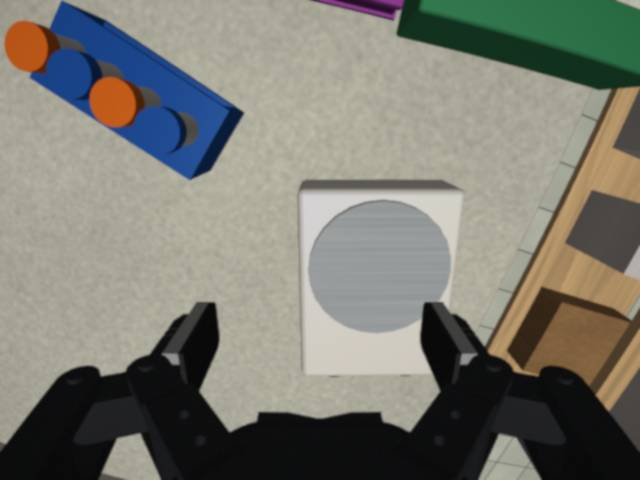

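```bash
cat > go.py <<'E'
from h import *
from workcell import bot
def down(phi):  # tool x at world angle phi, z down
    x=np.array([np.cos(phi),np.sin(phi),0]); z=np.array([0,0,-1.]); return np.c_[x,np.cross(z,x),z]
def row(p,phi):
    s=bot.read_state(); A=R.from_rotvec(s['tcp_rot']).as_matrix()
    d=A.T@(np.array(p)-s['tool_pos'])*100; r=R.from_matrix(A.T@down(phi)).as_rotvec(degrees=True)
    print("row",d.round(2),r.round(1),"t",round(s['time'],2),"F",s['wrist_force'].round(2))
E
python3 -c "
from go import *
row([.56,-.14,.25],np.radians(70))"
```

```text
row [ 49.45 -37.68  -1.9 ] [ -0.1  -0.1 -53. ] t 0.15 F [ 0.18  0.12 -0.  ]
```

Request:
servo_tool([
  [[12,-9,-1,0,0,-14],[25,-19,-2,0,0,-27],[37,-28,-2,0,0,-40],[49.5,-37.7,-1.9,0,0,-53],[49.5,-37.7,-1.9,0,0,-53],[49.5,-37.7,-1.9,0,0,-53],[49.5,-37.7,-1.9,0,0,-53],[49.5,-37.7,-1.9,0,0,-53],[49.5,-37.7,-1.9,0,0,-53],[49.5,-37.7,-1.9,0,0,-53],[49.5,-37.7,-1.9,0,0,-53],[49.5,-37.7,-1.9,0,0,-53],[49.5,-37.7,-1.9,0,0,-53],[49.5,-37.7,-1.9,0,0,-53],[49.5,-37.7,-1.9,0,0,-53],[49.5,-37.7,-1.9,0,0,-53],[49.5,-37.7,-1.9,0,0,-53],[49.5,-37.7,-1.9,0,0,-53],[49.5,-37.7,-1.9,0,0,-53],[49.5,-37.7,-1.9,0,0,-53]],
], claw=1.0, grip_force=20)

```text
time: 1.82
tool_pos: [0.5595, -0.141, 0.2497]
tcp_rot: [-2.574, -1.799, -0.0]
wrist_force: [-0.5, 0.3, -0.1]
width: 0.114
```

Run:
```python
from h import *
import pickle
from workcell import bot, viewer
s=bot.read_state(); c=viewer.read_camera("wrist"); pickle.dump((s,c),open("w1.pkl","wb"))
print(s['time'],s['tool_pos'],s['width'],s['wrist_force'],abs(s['joint_vel']).max())
cv2.imwrite("pics/w1.png",c['color'][:,:,::-1])
```

```text
1.8167 [ 0.55953607 -0.14095358  0.24972993] 0.11376969768768051 [-0.4773033   0.29511612 -0.13066791] 0.003200291952437932
```

View pics/w1.png

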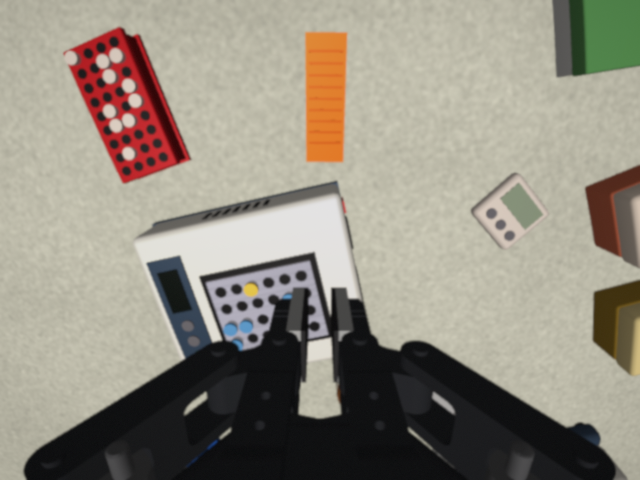

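The wrist view shows the wedge clearly: heel edge at (306..347,33), thin end at (306..343,161). The heater's short-foot corner is at (338,194) and its near-left corner at about (137,238). I'll measure these more accurately.

Run:
```python
from h import *
import pickle
s,c=pickle.load(open("w1.pkl","rb")); T=tcw(c,s); im=c['color']
hsv=cv2.cvtColor(im,cv2.COLOR_RGB2HSV)
m=cv2.inRange(hsv,(5,150,110),(18,255,255)); m=cv2.morphologyEx(m,cv2.MORPH_CLOSE,np.ones((5,5)))
n,l,st,ce=cv2.connectedComponentsWithStats(m); i=1+np.argmax(st[1:,4]); print(st[i])
cn=max(cv2.findContours((l==i).astype(np.uint8),0,1)[0],key=cv2.contourArea)
ap=cv2.approxPolyDP(cn,8,True)[:,0]; print(ap)
ap=ap[np.argsort(ap[:,1])]; H=onplane(c,ap[:2],.018,T); Tt=onplane(c,ap[-2:],.002,T)
h=H.mean(0);t=Tt.mean(0); print("heel",h,"tip",t,np.linalg.norm((h-t)[:2]),"dir",np.degrees(np.arctan2(*(t-h)[1::-1])), np.linalg.norm(H[0]-H[1]))
g=cv2.medianBlur(cv2.cvtColor(im,cv2.COLOR_RGB2GRAY),5)
crop(im,120,380,160,380,3,"pics/c1.png")
```

```text
[ 306   33   40  129 4879]
[[306  33]
 [307 160]
 [340 161]
 [345  33]]
heel [0.62098922 0.00868243 0.018     ] tip [ 0.57764786 -0.10603807  0.002     ] 0.12263468429028988 dir -110.69654508984824 0.03718748394479478
```

View pics/c1.png

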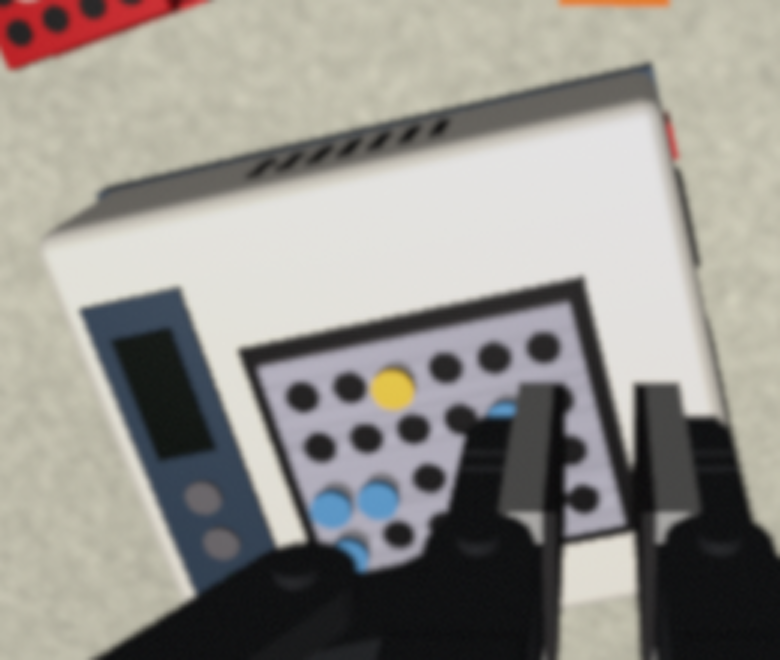

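Run:
```python
from h import *
import pickle
s,c=pickle.load(open("w1.pkl","rb")); T=tcw(c,s)
P=onplane(c,[[337.6,192.8],[134.7,240]],.088,T); print(P, np.linalg.norm(P[0]-P[1]))
u=(P[0]-P[1])[:2]; th=np.arctan2(u[1],u[0]); ux=np.array([np.cos(th),np.sin(th)]); uy=np.array([-ux[1],ux[0]])
m=(P[0]+P[1])[:2]/2; f=m+ux*.082-uy*.017; print("th",th,"foot",f)
h=np.array([.62099,.00868]); t=np.array([.57765,-.10604]); d=(t-h)/np.linalg.norm(t-h); n=np.array([-d[1],d[0]])
print("along from tip",(f-t)@d,"lateral",(f-t)@n,"d",d,"angle between d and -uy",np.degrees(np.arccos(d@-uy)))
```

```text
[[ 0.5818537  -0.12754553  0.088     ]
 [ 0.39229265 -0.10439222  0.088     ]] 0.19096980555779042
th -0.12153968315151517 foot [ 0.56640718 -0.1427852 ]
along from tip 0.038347306664974615 lateral 0.002468823944171291 d [-0.35341008 -0.9354685 ] angle between d and -uy 13.732322596060778
```

Run:
```python
from go import *
import pickle
c=pickle.load(open("c0.pkl","rb"))['top']
print("pipette ends",onplane(c,[[200,182],[286,180]],.014), "rack",onplane(c,[[271,296],[318,319]],.04))
row([.634,.043,.25],np.radians(69.3)); row([.634,.043,.006],np.radians(69.3))
```

```text
pipette ends [[0.77967126 0.28126822 0.014     ]
 [0.77815291 0.02928579 0.014     ]] rack [[ 0.44146864  0.0756731   0.04      ]
 [ 0.37439299 -0.05430801  0.04      ]]
row [1.984e+01 6.600e-01 1.000e-02] [-0.1 -0.1  0.6] t 1.87 F [-0.21 -0.1  -0.04]
row [19.81  0.69 24.41] [-0.1 -0.1  0.6] t 1.87 F [-0.21 -0.1  -0.04]
```

Request:
servo_tool([
  [[5,0.2,0,0,0,0.6],[10,0.3,0,0,0,0.6],[15,0.5,0,0,0,0.6],[19.8,0.7,3,0,0,0.6],[19.8,0.7,7,0,0,0.6],[19.8,0.7,11,0,0,0.6],[19.8,0.7,15,0,0,0.6],[19.8,0.7,18,0,0,0.6],[19.8,0.7,20,0,0,0.6],[19.8,0.7,21.5,0,0,0.6],[19.8,0.7,22.5,0,0,0.6],[19.8,0.7,23.3,0,0,0.6],[19.8,0.7,23.8,0,0,0.6],[19.8,0.7,24.2,0,0,0.6],[19.8,0.7,24.4,0,0,0.6],[19.8,0.7,24.4,0,0,0.6],[19.8,0.7,24.4,0,0,0.6]],
])

```text
time: 3.28
tool_pos: [0.6349, 0.0429, 0.0071]
tcp_rot: [-2.584, -1.785, -0.003]
wrist_force: [0.5, 1.4, 0.4]
width: 0.117
```

Run:
```python
from go import *
import pickle
from workcell import bot, viewer
s=bot.read_state(); c=viewer.read_camera("wrist"); pickle.dump((s,c),open("w2.pkl","wb"))
cv2.imwrite("pics/w2.png",c['color'][:,:,::-1])
h=np.array([.6216,.010]); d=np.array([-.3534,-.9355]); v=h-s['tool_pos'][:2]; print("gap along d",v@d,"lat",v@[-d[1],d[0]])
row([.634,.043,.006],np.radians(69.3))
```

```text
gap along d 0.03546683329501387 lat -0.0007969412955547979
row [-0.03 -0.08  0.11] [ 0.  -0.1 -0. ] t 3.33 F [0.26 0.09 0.21]
```

View pics/w2.png

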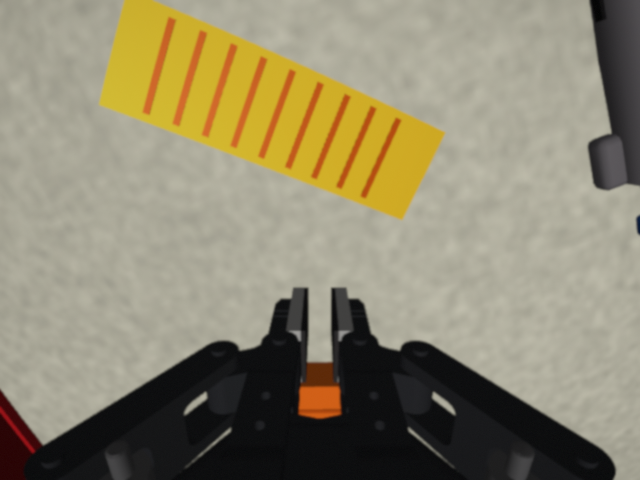

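Request:
servo_tool([
  [[-0.6,0,0.1,0,0,0],[-1.2,0,0.1,0,0,0],[-1.7,0,0.1,0,0,0],[-2.0,0,0.1,0,0,0],[-2.2,0,0.1,0,0,0],[-2.4,0,0.1,0,0,0],[-2.6,0,0.1,0,0,0],[-2.9,0,0.1,0,0,0],[-3.2,0,0.1,0,0,0],[-3.5,0,0.1,0,0,0],[-3.8,0,0.1,0,0,0],[-4.1,0,0.1,0,0,0],[-4.4,0,0.1,0,0,0],[-4.7,0,0.1,0,0,0],[-5.0,0,0.1,0,0,0],[-5.3,0,0.1,0,0,0],[-5.6,0,0.1,0,0,0],[-5.8,0,0.1,0,0,0],[-6.0,0,0.1,0,0,0],[-6.0,0,0.1,0,0,0]],
])

```text
time: 5.0
tool_pos: [0.6134, -0.0136, 0.006]
tcp_rot: [-2.584, -1.785, -0.002]
wrist_force: [-0.5, -1.1, 0.7]
width: 0.116
```

```bash
cat > chk.py <<'E'
from go import *
import sys,pickle
from workcell import bot, viewer
s=bot.read_state(); c=viewer.read_camera("top"); pickle.dump((s,c),open(sys.argv[1]+".pkl","wb"))
d=np.array([-.3534,-.9355])
print("t",s['time'],"pos",s['tool_pos'].round(4),"along",(s['tool_pos'][:2]-[.634,.043])@d,"F",s['wrist_force'].round(2),"Fd",-s['wrist_force'][:2]@d)
crop(c['color'],220,420,170,330,4,"pics/"+sys.argv[1]+".png")
E
python3 chk.py p1
```

```text
t 5.0 pos [ 0.6134 -0.0136  0.006 ] along 0.06022995544847415 F [-0.46 -1.09  0.75] Fd -1.1797500910827836
```

View pics/p1.png

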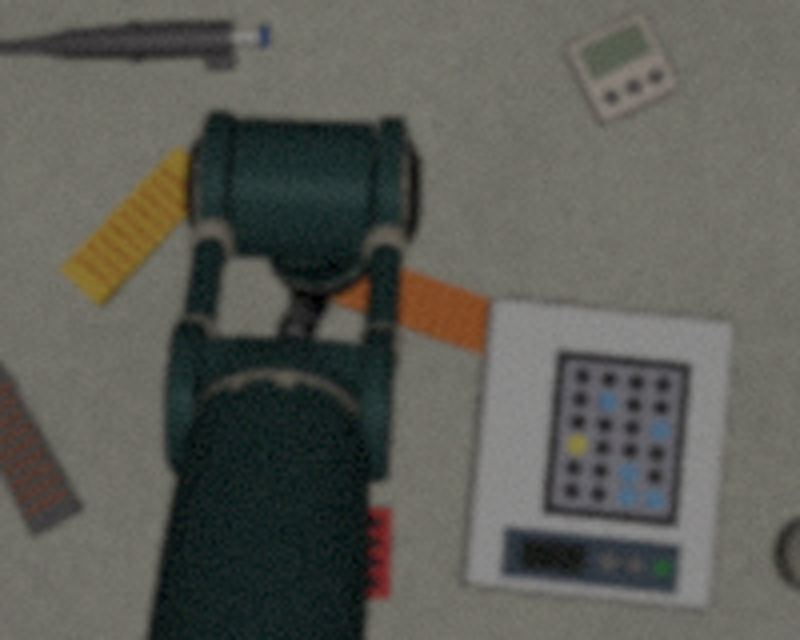

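Request:
servo_tool([
  [[-0.2,0,0,0,0,0],[-0.4,0,0,0,0,0],[-0.6,0,0,0,0,0],[-0.8,0,0,0,0,0],[-1.0,0,0,0,0,0],[-1.0,0,0,0,0,0],[-1.0,0,0,0,0,0],[-1.0,0,0,0,0,0]],
])

```text
time: 5.72
tool_pos: [0.6098, -0.0229, 0.0058]
tcp_rot: [-2.584, -1.785, -0.002]
wrist_force: [-0.2, -0.4, 0.7]
width: 0.12
```

```bash
cat > f.py <<'E'
from go import *
s=bot.read_state(); d=np.array([-.3534,-.9355])
print("t",s['time'],"pos",s['tool_pos'].round(4),"along",((s['tool_pos'][:2]-[.634,.043])@d).round(4),"F",s['wrist_force'].round(2),"Fd",-s['wrist_force'][:2]@d,"tau",s['torque'].round(2))
E
python3 f.py
```

```text
t 5.7167 pos [ 0.6098 -0.0229  0.0058] along 0.0702 F [-0.19 -0.42  0.72] Fd -0.4570555577539839 tau [-0.03  0.03  0.01]
```

Request:
servo_tool([
  [[-0.2,0,0,0,0,0],[-0.4,0,0,0,0,0],[-0.4,0,0,0,0,0],[-0.4,0,0,0,0,0]],
])

```text
time: 6.05
tool_pos: [0.6083, -0.0268, 0.0058]
tcp_rot: [-2.584, -1.785, -0.002]
wrist_force: [0.1, -0.5, -0.5]
width: 0.119
```

Request:
servo_tool([
  [[-0.15,0,0,0,0,0],[-0.3,0,0,0,0,0],[-0.3,0,0,0,0,0],[-0.3,0,0,0,0,0]],
])

```text
time: 6.38
tool_pos: [0.6071, -0.0298, 0.0058]
tcp_rot: [-2.584, -1.785, -0.001]
wrist_force: [-0.9, -0.3, -0.7]
width: 0.114
```

Request:
servo_tool([
  [[-0.15,0,0,0,0,0],[-0.3,0,0,0,0,0],[-0.3,0,0,0,0,0],[-0.3,0,0,0,0,0]],
])

```text
time: 6.72
tool_pos: [0.606, -0.0327, 0.0057]
tcp_rot: [-2.584, -1.784, -0.001]
wrist_force: [0.0, -0.0, -0.6]
width: 0.118
```

Request:
servo_tool([
  [[-0.1,0,0,0,0,0],[-0.2,0,0,0,0,0],[-0.3,0,0,0,0,0],[-0.3,0,0,0,0,0],[-0.3,0,0,0,0,0]],
])

```text
time: 7.13
tool_pos: [0.6049, -0.0356, 0.0058]
tcp_rot: [-2.585, -1.784, -0.001]
wrist_force: [-0.1, 0.1, 0.1]
width: 0.113
```

```bash
python3 f.py
```

```text
t 7.1333 pos [ 0.6049 -0.0356  0.0058] along 0.0838 F [-0.12  0.07  0.14] Fd 0.022764163057975215 tau [ 0.13 -0.08  0.  ]
```

Request:
servo_tool([
  [[-0.1,0,0,0,0,0],[-0.2,0,0,0,0,0],[-0.3,0,0,0,0,0],[-0.3,0,0,0,0,0],[-0.3,0,0,0,0,0]],
])

```text
time: 7.55
tool_pos: [0.6041, -0.0381, 0.0058]
tcp_rot: [-2.585, -1.784, -0.002]
wrist_force: [1.2, 3.6, -1.0]
width: 0.118
```

```bash
python3 f.py
```

```text
t 7.55 pos [ 0.6041 -0.0381  0.0058] along 0.0864 F [ 1.23  3.64 -1.05] Fd 3.8419604972727255 tau [ 0.71 -0.3  -0.01]
```

Request:
servo_tool([
  [[-0.1,0,0,0,0,0],[-0.1,0,0,0,0,0],[-0.1,0,0,0,0,0]],
])

```text
time: 7.8
tool_pos: [0.6039, -0.0386, 0.0058]
tcp_rot: [-2.584, -1.784, -0.003]
wrist_force: [1.9, 4.0, -0.3]
width: 0.117
```

```bash
python3 f.py; python3 chk.py p2
```

```text
t 7.8 pos [ 0.6039 -0.0386  0.0058] along 0.087 F [ 1.94  3.98 -0.27] Fd 4.405835128048194 tau [ 0.85 -0.26 -0.01]
t 7.8 pos [ 0.6039 -0.0386  0.0058] along 0.08701189152890737 F [ 1.94  3.98 -0.27] Fd 4.405835128048194
```

View pics/p2.png

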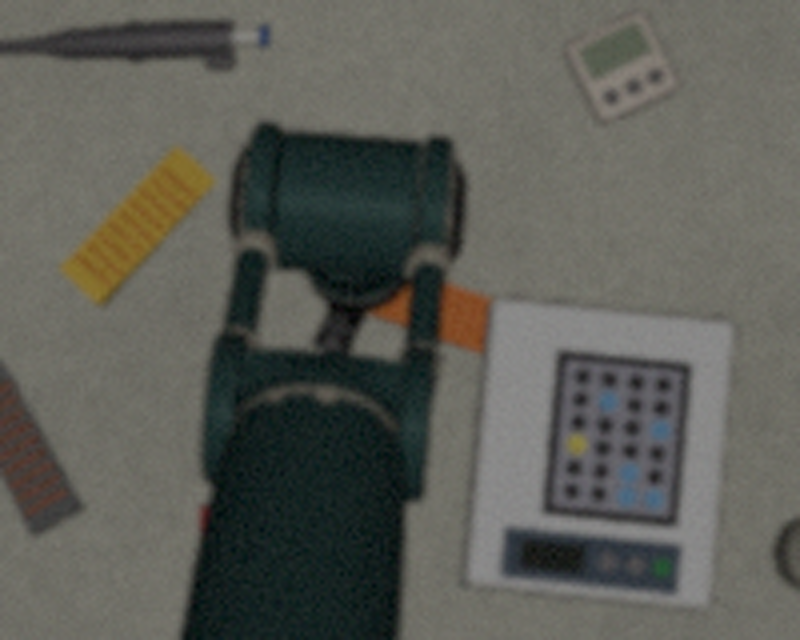

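Snug at about 4.4 N, and the heater edges sit at the same pixels as before. Now I'll back off, rise, shut the fingers and look again from above.

```bash
python3 -c "
from go import *
row([.575,-.115,.25],np.radians(70))"
```

```text
row [-8.110e+00  1.000e-02 -2.443e+01] [ 0.  -0.1 -0.8] t 7.85 F [ 2.31  5.06 -0.68]
```

Request:
servo_tool([
  [[0.5,0,0,0,0,0],[1.2,0,0,0,0,0],[2.0,0,-0.5,0,0,0],[2.5,0,-3,0,0,0],[2.5,0,-7,0,0,0],[2.5,0,-11,0,0,0],[2.5,0,-15,0,0,0],[1,0,-18,0,0,0],[-2,0,-21,0,0,0],[-5,0,-24.4,0,0,-0.8],[-8.1,0,-24.4,0,0,-0.8],[-8.1,0,-24.4,0,0,-0.8],[-8.1,0,-24.4,0,0,-0.8],[-8.1,0,-24.4,0,0,-0.8],[-8.1,0,-24.4,0,0,-0.8]],
])

```text
time: 9.1
tool_pos: [0.5746, -0.1139, 0.2486]
tcp_rot: [-2.57, -1.802, -0.001]
wrist_force: [-0.2, 0.5, -0.8]
width: 0.119
```

Request:
servo_tool([
  [[0,0,0,0,0,0],[0,0,0,0,0,0],[0,0,0,0,0,0]],
], claw=0)

```text
time: 9.35
tool_pos: [0.5745, -0.113, 0.2477]
tcp_rot: [-2.568, -1.803, 0.0]
wrist_force: [0.6, 0.3, 0.4]
width: 0.001
```

```bash
python3 f.py
python3 - <<'E'
from h import *
import pickle
from workcell import bot, viewer
s=bot.read_state(); c=viewer.read_camera("wrist"); pickle.dump((s,c),open("w3.pkl","wb"))
cv2.imwrite("pics/w3.png",c['color'][:,:,::-1])
T=tcw(c,s)
crop(c['color'],120,380,120,320,3,"pics/w3c.png")
E
```

```text
t 9.35 pos [ 0.5745 -0.113   0.2477] along 0.167 F [0.57 0.29 0.43] Fd 0.473006527141093 tau [-0.    0.01  0.03]
```

View pics/w3c.png

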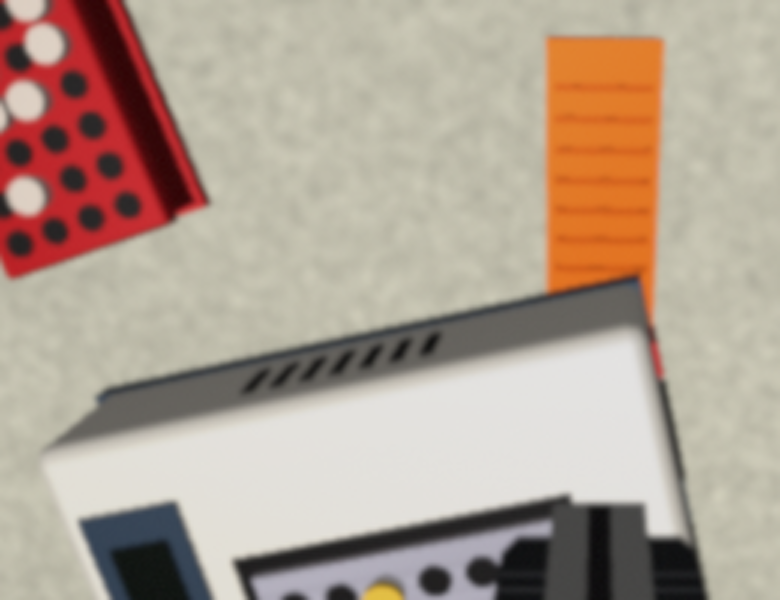

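Run:
```python
from h import *
from go import row
import pickle
s,c=pickle.load(open("w3.pkl","rb")); T=tcw(c,s)
P=onplane(c,np.array([[639,323],[42,455]])/3+120,.088,T); print(P)
B=onplane(c,np.array([[638,277],[99,395]])/3+120,.022,T); print("bottom edge",B,np.linalg.norm(B[0]-B[1]))
for Q in (P,B):
    u=(Q[0]-Q[1])[:2]; th=np.arctan2(u[1],u[0]); ux=np.array([np.cos(th),np.sin(th)]); uy=np.array([-ux[1],ux[0]])
    m=(Q[0]+Q[1])[:2]/2; f=m+ux*.082-uy*.017; print("th",th,"foot",f)
    H=onplane(c,np.array([[547,38],[664,38]])/3+120,.018,T); h=H.mean(0)[:2]; 
    L=onplane(c,np.array([[547,250]])/3+120,.010,T)[0]; d=(L-H[0])[:2]; d/=np.linalg.norm(d); n=np.array([-d[1],d[0]])
    a=(f-h)@d; print("heel",h,"dir",np.degrees(np.arctan2(d[1],d[0])),"foot from heel",a,"lat",(f-h)@n,"ramp height there",.018-.128*a)
row([f[0],f[1],.115],np.radians(70))
row([f[0],f[1],.088],np.radians(70))
```

```text
[[ 0.58252424 -0.12710434  0.088     ]
 [ 0.39160895 -0.10438166  0.088     ]]
bottom edge [[ 0.58350469 -0.13017625  0.022     ]
 [ 0.37881103 -0.10447326  0.022     ]] 0.20630107984783932
th -0.1184624182830579 foot [ 0.56648275 -0.14231507]
heel [ 0.6003247  -0.04894078] dir -110.87806662883119 foot from heel 0.09930403273904359 lat 0.0016568439790462654 ramp height there 0.005289083809402418
th -0.12491429695023971 foot [ 0.56040092 -0.14440866]
heel [ 0.6003247  -0.04894078] dir -110.87806662883119 foot from heel 0.1034275965837953 lat -0.003279546262594699 ramp height there 0.0047612676372742
row [-3.45 -0.23 13.29] [-0.2 -0.1  0.1] t 9.4 F [0.19 0.41 0.55]
row [-3.46 -0.22 15.99] [-0.2 -0.1  0.1] t 9.4 F [0.19 0.41 0.55]
```

Foot sits about centred on the ramp (lateral within 3 mm). Descend over the corner at about (0.563,-0.143).

Request:
servo_tool([
  [[-1.5,-0.2,3,0,0,0],[-3,-0.4,6,0,0,0],[-3.4,-0.5,9,0,0,0],[-3.4,-0.5,12,0,0,0],[-3.4,-0.5,14,0,0,0],[-3.4,-0.5,15,0,0,0],[-3.4,-0.5,15.3,0,0,0],[-3.4,-0.5,15.3,0,0,0],[-3.4,-0.5,15.3,0,0,0]],
])

```text
time: 10.15
tool_pos: [0.5593, -0.1431, 0.0964]
tcp_rot: [-2.569, -1.804, -0.002]
wrist_force: [-0.1, -1.0, 1.0]
width: 0.001
```

```bash
python3 f.py
```

```text
t 10.15 pos [ 0.5593 -0.1431  0.0964] along 0.2005 F [-0.08 -1.04  0.96] Fd -0.9997800664886676 tau [-0.05 -0.08  0.02]
```

Request:
servo_tool([
  [[0,-0.3,0.2,0,0,0],[0,-0.35,0.4,0,0,0],[0,-0.35,0.6,0,0,0],[0,-0.35,0.75,0,0,0],[0,-0.35,0.8,0,0,0],[0,-0.35,0.8,0,0,0]],
])

```text
time: 10.65
tool_pos: [0.5559, -0.1419, 0.0883]
tcp_rot: [-2.569, -1.804, -0.002]
wrist_force: [-0.6, 0.4, 0.9]
width: -0.001
```

Request:
servo_tool([
  [[0,0,0.05,0,0,0],[0,0,0.1,0,0,0],[0,0,0.1,0,0,0],[0,0,0.1,0,0,0]],
])

```text
time: 10.98
tool_pos: [0.556, -0.1419, 0.0875]
tcp_rot: [-2.57, -1.804, -0.002]
wrist_force: [-0.5, 0.4, 2.0]
width: 0.005
```

The sideways step went the wrong way: tool y points towards +x here. I'll lift slightly, correct it, and press.

Request:
servo_tool([
  [[0,0,-0.3,0,0,0],[0,0,-0.5,0,0,0],[0,0.4,-0.5,0,0,0],[0,0.75,-0.5,0,0,0],[0,0.75,-0.5,0,0,0],[0,0.75,-0.2,0,0,0],[0,0.75,0,0,0,0],[0,0.75,0,0,0,0],[0,0.75,0,0,0,0]],
])

```text
time: 11.73
tool_pos: [0.5631, -0.1445, 0.0874]
tcp_rot: [-2.57, -1.804, -0.002]
wrist_force: [-0.2, 0.8, 1.9]
width: 0.001
```

Request:
servo_tool([
  [[0,0,0.05,0,0,0],[0,0,0.1,0,0,0],[0,0,0.1,0,0,0],[0,0,0.1,0,0,0]],
])

```text
time: 12.07
tool_pos: [0.5632, -0.1445, 0.0873]
tcp_rot: [-2.57, -1.804, -0.003]
wrist_force: [-1.5, -0.0, 8.1]
width: 0.002
```

```bash
python3 f.py
```

```text
t 12.0667 pos [ 0.5632 -0.1445  0.0873] along 0.2004 F [-1.47 -0.01  8.13] Fd -0.5284570824243189 tau [0.12 0.37 0.  ]
```

Request:
servo_tool([
  [[0,0,0.12,0,0,0],[0,0,0.14,0,0,0],[0,0,0.14,0,0,0],[0,0,0.14,0,0,0],[0,0,0.14,0,0,0],[0,0,0.14,0,0,0],[0,0,0.14,0,0,0]],
])

```text
time: 12.65
tool_pos: [0.5632, -0.1445, 0.0872]
tcp_rot: [-2.57, -1.805, -0.003]
wrist_force: [-3.1, 0.6, 10.6]
width: -0.003
```

```bash
python3 f.py
python3 - <<'E'
from h import *
from workcell import viewer
c=viewer.read_camera("side"); crop(c['color'],200,400,200,350,4,"pics/s1.png")
E
python3 chk.py p3
```

```text
t 12.65 pos [ 0.5632 -0.1445  0.0872] along 0.2004 F [-3.12  0.61 10.61] Fd -0.5264217011426342 tau [ 0.19  0.54 -0.04]
t 12.7 pos [ 0.5632 -0.1445  0.0872] along 0.2004094577054685 F [-3.33  0.37  8.49] Fd -0.8344372436340588
```

View pics/p3.png

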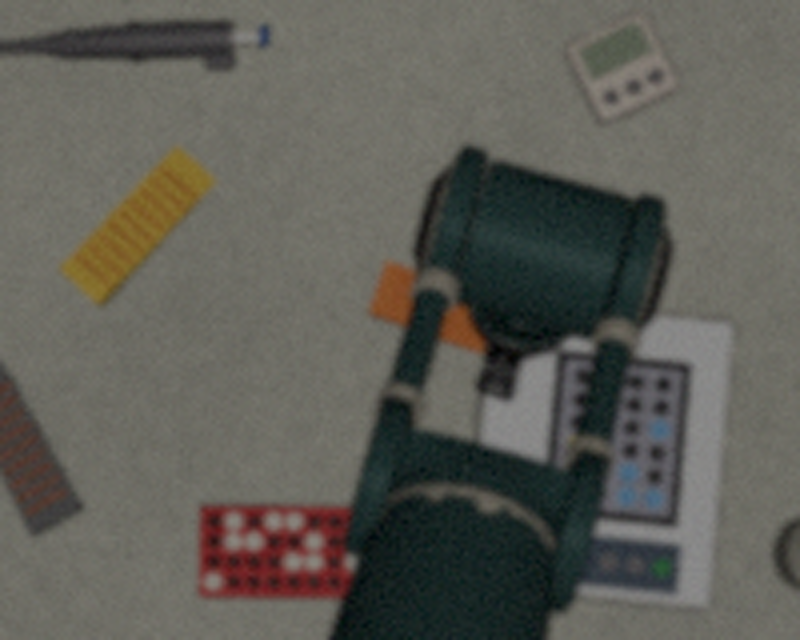

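At 8–10.6 N the corner gives only about 0.2 mm, where an unwedged corner would dip several mm. I'll hold firmly a little longer, then leave.

Request:
servo_tool([
  [[0,0,0.16,0,0,0],[0,0,0.18,0,0,0],[0,0,0.18,0,0,0],[0,0,0.18,0,0,0],[0,0,0.18,0,0,0],[0,0,0.18,0,0,0],[0,0,0.18,0,0,0],[0,0,0.18,0,0,0]],
])

```text
time: 13.42
tool_pos: [0.5633, -0.1445, 0.0871]
tcp_rot: [-2.57, -1.805, -0.003]
wrist_force: [-3.6, 2.0, 11.7]
width: -0.0
```

Request:
servo_tool([
  [[0,0,-0.1,0,0,0],[0,0,-0.5,0,0,0],[0,0,-2,0,0,0],[0,0,-5,0,0,0],[0,0,-9,0,0,0],[0,0,-13,0,0,0],[-1.5,0,-16,0,0,0],[-3,0,-16,0,0,0],[-3,0,-16,0,0,0],[-3,0,-16,0,0,0],[-3,0,-16,0,0,0]],
])

```text
time: 14.33
tool_pos: [0.5521, -0.1724, 0.2453]
tcp_rot: [-2.568, -1.803, -0.001]
wrist_force: [-0.5, -0.1, 0.3]
width: 0.001
```

```bash
python3 f.py
python3 - <<'E'
from h import *
import pickle
from workcell import bot, viewer
s=bot.read_state(); c=viewer.read_camera("wrist"); pickle.dump((s,c),open("w4.pkl","wb"))
cv2.imwrite("pics/w4.png",c['color'][:,:,::-1])
E
```

```text
t 14.3333 pos [ 0.5521 -0.1724  0.2453] along 0.2304 F [-0.48 -0.1   0.31] Fd -0.26257809030995893 tau [-0.02 -0.   -0.02]
```

View pics/w4.png

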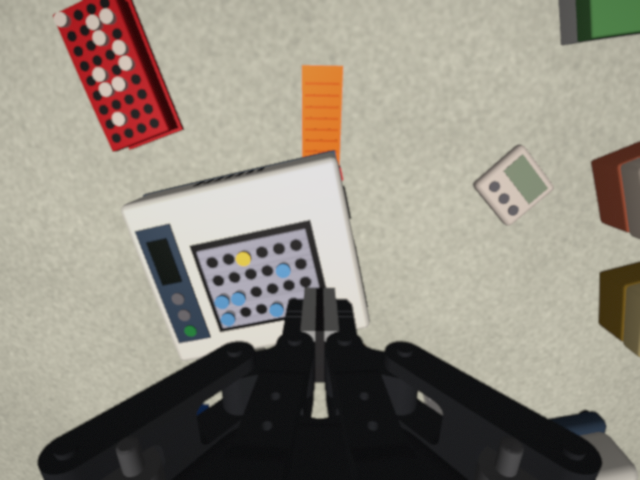

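Run:
```python
from h import *
import pickle
s,c=pickle.load(open("w4.pkl","rb")); T=tcw(c,s); im=c['color']
hsv=cv2.cvtColor(im,cv2.COLOR_RGB2HSV)
m=cv2.morphologyEx(cv2.inRange(hsv,(5,150,110),(18,255,255)),cv2.MORPH_CLOSE,np.ones((5,5)))
n,l,st,ce=cv2.connectedComponentsWithStats(m); i=1+np.argmax(st[1:,4]); x,y,w,h,a=st[i]; print(st[i])
print("heel",onplane(c,[[x+w/2,y]],.018,T))
crop(im,100,380,50,250,2.8,"pics/w4c.png")
```

```text
[ 303   66   39   95 3341]
heel [[ 0.59981209 -0.04950047  0.018     ]]
```

View pics/w4c.png

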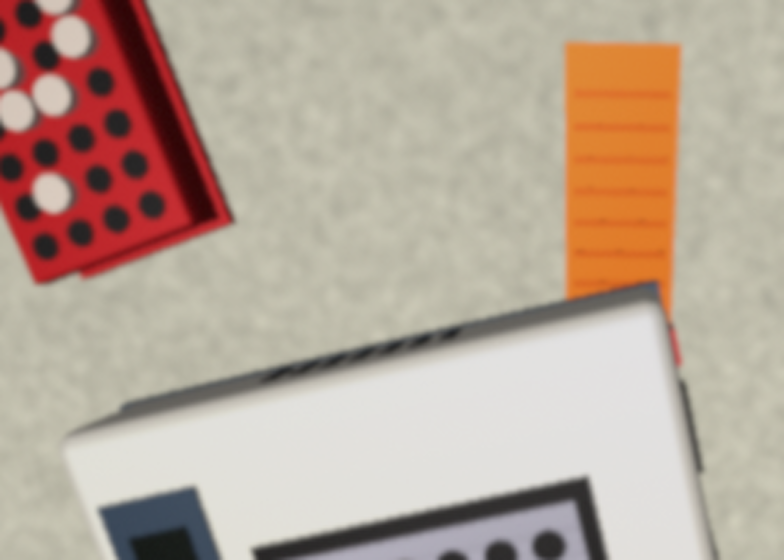

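The wedge heel is where it was before the press, at (0.600,-0.049). The hand is clear and wrist force is about zero, so I'm handing in.

Run:
```python
from h import *
import pickle
s,c=pickle.load(open("w4.pkl","rb")); print(onplane(c,[[335.3,158.6],[123.6,207]],.088,tcw(c,s)))
from workcell import finish_job
print(finish_job())
```

```text
[[ 0.58189334 -0.12972933  0.088     ]
 [ 0.39270392 -0.10488982  0.088     ]]
the job is handed in; nothing more can be done
None
```

I pushed the orange wedge thin end first under the short foot until the push force rose to about 4–5 N, then pressed on the corner above it. The job was handed in at about 14 s of the 54 s, and no verdict is reported.

- **Press:** holding 8–12 N for over a second, the corner gave only about 0.4 mm in all, so it no longer rocks. No further push was needed.
- **Wedge:** the heel was in the same place before and after the press, within about 1 mm. The foot sits within about 3 mm of the wedge's centreline.
- **Heater:** the corner measured within about 2–3 mm of where it started, which is about the camera accuracy. The heater's tilt was judged only from the press and the pictures, not measured directly.
- **Other things:** none of the bystanders in view (rack, timer, pipette) looked disturbed. The hand ended about 15 cm above the heater with roughly zero wrist force.
- **Slip on the way:** one sideways correction before the press went the wrong way, because I had the sign of the tool's y axis wrong. It touched the heater top at about 2 N, a few mm off the target. I lifted and corrected it before the real press.
- **Disagreement:** the two estimates of the foot position differed by about 6 mm because the case edges are rounded. I pressed midway between them.

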